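# Swap the soap pump to the full bottle

### The job

The square soap bottle standing on the bare counter is empty: pull its pump straight up out of it and put it into the full square bottle that stands open in the wooden tray, dip tube first, until the collar sits flush on the neck. Then prime the pump by pressing its head all the way down, let it spring back up and leave it standing free. Leave both bottles upright where they stand and do not disturb the other things.

Things in the scene. Friction and masses are not known exactly. Their poses are not given: they have to be found in the camera images.
- pump_collar (a point): Push-in soap pump (no thread), loose, 65 g, standing in the empty bottle at first. This point: centre of its steel collar, an upright cylinder 30 mm in diameter, 22 mm high, the part to hold. Own z up the pump's axis, own x along the spout. Above the collar a bare stem 11 mm long, then the head, 23 mm in diameter, 12 mm high; its spout, 8 mm thick, reaches 44 mm from the axis.
- pump_tube_end (a point): Lower end of the pump's stiff dip tube, on the axis, 123 mm below pump_collar (112 mm below the collar's underside). The tube is 8 mm in diameter; higher up it widens over a 10 mm taper into the white pump barrel, 14.5 mm in diameter, which fills the last 42 mm below the collar.
- pump_top (a point): Centre of the flat top of the pump's head (disc, 23 mm in diameter), on the pump's axis, 34 mm above pump_collar with the head up; it goes down with the head.
- pump_head (a joint): How far the pump's head is pressed down, m: 0 = up (a spring of 3.6 N at the top to 6.3 N at the bottom holds it there and returns it), 0.009 = all the way down against its stop.
- full_mouth (a point): Centre of the mouth (rim plane) of the full bottle: stone-grey, open, 66 mm square, body 106 mm high, a low cone 5 mm high, then a round neck of 25 mm outer diameter, bore 17 mm, rim 130 mm above the base. About 0.5 kg, loose, in the tray in a row with a tumbler and a jar. Own z up. The collar's underside comes to rest on this rim (collar centre 11 mm above it).
- empty_mouth (a point): Centre of the mouth of the empty bottle, of the same pattern and size as the full one, about 0.24 kg, loose, on the counter; the pump's collar rests on its rim at the start. Own z up.
- tray: Fixed open wooden tray, 110 mm (own x) by 330 mm (own y), walls 6 mm thick and 32 mm high, floor about 6 mm thick; origin at the centre of its underside.
- tumbler: White ceramic cup, 68 mm in diameter, 85 mm high, in the tray; leave alone. Origin at the centre of its underside.
- cotton_jar: White jar with a wooden lid, 68 mm in diameter, 85 mm high, in the tray; leave alone. Origin at the centre of its underside.
- round_bottle: Closed round bottle, 52 mm in diameter, 95 mm high, on the counter; leave alone. Origin at the centre of its underside.
- paddle_brush: Wooden paddle hair brush lying bristles up, 220 mm long, 27 mm high; leave alone. Origin under the joint of head and handle; the head lies along own +x.
- soap_dish: Dish with a bar of soap, 85 x 120 mm, 32 mm high; leave alone. Origin at the centre of its underside.
- wide_comb: Dark comb lying flat, 180 mm long (own y), 6 mm thick; leave alone. Origin under the middle of its back.

How it is judged:
By the outcome, as a careful person would: the job done as asked, in the order asked, and still so for the second after the job is handed in, with the robot touching nothing.
It also fails if it takes over 58 s, if anything falls off the work surface, if the arm or the gripper's body presses on something with over 40 N, if the wrist force passes 120 N, or if a joint passes its speed limit or range.

### The arm

A 6-joint arm with a two-finger parallel gripper is mounted at the origin on the work surface. World frame = base frame: x ahead of the robot, y to its left, z up, the work surface at z = 0. Lengths are in mm, angles in rad, forces in N, time in s.
With the tool pointing down it reaches from about 400 to 825 mm from the base axis. Payload 7 kg.
Tool frame: the origin (TCP) lies at the very end of the fingers, on their centre line; the grasp point (between the pads) lies 19 mm behind it; z points along the fingers, x is the direction in which the jaws open and shut, and the axes are right-handed (so a half turn about z gives the same grasp; the last joint's range is limited). The gripper opens to 88 mm and grips with 3 to 60 N. Pads are 19 mm wide; open, the fingers measure 130 mm over their backs; the gripper's body (78 mm by 193 mm) begins 47 mm behind the grasp point.
Start: joints at [1.601, 0.359, 0.012, 0, -1.224, -0.288], TCP at [172.104, 652.668, 226.561] pointing down, gripper open.
Joint ranges: [-3.07, 3.07], [-1.43, 2.12], [-1.02, 1.25], [-3.03, 1.67], [-3.05, -0], [-3.03, 3.03]. Speed limits (rad/s): [2.39, 2.39, 3.01, 3.14, 3.14, 3.14].

### API

Orientations are given as a rotation vector (axis times angle).
In Python, from cell import * gives the robot as it stands.
- The arm moves only by the tool send_rows, never from a script. Its argument "targets" is a list of rows, each a list of 7 numbers: the shift along the tool's x, y, z in cm, then the turn, a rotation vector about the tool's x, y, z in units of 6 degrees (1.0 is 6 degrees), then the closure, from -1 (fully open) to 1 (shut), so that 0 is half open. A call has 1 to 12 rows; each row is the pose to reach, as a shift and turn from the pose commanded when the call began, along the tool's axes at that moment; what a row does not reach only later rows make up. A row lasts 1/12 s, in which the tool goes at most 41.7 mm and 7.16 degrees, less where a joint would pass 70% of its speed; a pose out of reach is approached as far as the arm can. A call with a gripper value outside its range is refused whole. The fingers move at their own pace and stop on an object; "grip_force" is the grip in N (left out, the last holds). Time passes only in rows, so rows that repeat a pose let the fingers close. It gives the time, the measured TCP pose, the force and the opening at its end, in the units of the state.
- get_obs(): the state, without advancing time (a new reading comes with each control period).
- get_image(name): name is "side" or "top" or "wrist"; returns a dict with "pixels" (480x640x3 uint8, red, green, blue), "z_map" (480x640 float32, mm along the optical axis (not along the pixel's ray), 0 where there is no reading), "fx", "fy", "cx", "cy" (pixels), "rvec" (rotation vector, rad) and "tvec" (3), from world to camera coordinates, as OpenCV has them. Camera axes: x right, y down, z forward; pixel columns grow to the right and rows downward; lengths in mm; the calibration is good to about 2 mm. A picture is of the moment at which its call begins.
- hand_in(): hands the job in, once; it reports no verdict.
The state is a dict: "t": time; "joint_positions": joint angles; "dq": joint speeds; "tau": joint torques, N m; "ee_pos": TCP position; "eef_rot": TCP orientation; "wrist_force": force on the tool from outside, world axes, zero at the start; "moment": the same for the moment, N m; "width": finger opening in mm.
Only numpy, scipy, OpenCV 4.12 (cv2) and the standard library are available. Lean on these libraries where they do the work, as an engineer would, in place of code of your own. Each camera call takes 0.05 s, during which the arm holds its last target. There are 200 camera calls.

## Working session

There is one attempt and no reset: what is moved stays moved. The work goes in short steps, Python scripts to look and compute and a tool call to move; the robot and the scene stay as the last step left them, time stands still between calls to the robot, and variables do not carry over. Pictures are saved under pics/ and viewed, about 8 in all and at most 12, crops included, and the job is handed in when it is done.

Besides the shell and the picture viewer there is one more tool, called after ">>>" as name([rows], argument=value, ...), one row to a line, values as JSON. send_rows: Moves the arm, as the interface text tells. Its arguments: {"type":"object","properties":{"targets":{"type":"array"},"grip_force":{"type":"number"}},"required":["targets"]}

```bash
mkdir -p pics; ls; cat > h.py <<'E'
from cell import *
import numpy as np, cv2, pickle
from scipy.spatial.transform import Rotation as R
def world(im,u,v,z=None):
    "pixels (+depth) -> world"
    z=im["z_map"][v,u] if z is None else z
    c=np.stack([(u-im["cx"])/im["fx"]*z,(v-im["cy"])/im["fy"]*z,z+0*u],-1)
    return R.from_rotvec(np.ravel(im["rvec"])).inv().apply((c-np.ravel(im["tvec"])).reshape(-1,3))
def proj(im,P):
    K=np.array([[im["fx"],0,im["cx"]],[0,im["fy"],im["cy"]],[0,0,1]])
    return cv2.projectPoints(np.float64(P).reshape(-1,1,3),np.float64(im["rvec"]),np.float64(im["tvec"]),K,None)[0][:,0]
def cloud(im):
    v,u=np.mgrid[:480,:640]; return world(im,u.ravel(),v.ravel()).reshape(480,640,3)
def save(im,n): cv2.imwrite("pics/"+n,im["pixels"][...,::-1])
E
python3 - <<'E'
from h import *
o=get_obs(); print({k:np.round(v,3) for k,v in o.items()})
for n in("side","top"):
    im=get_image(n); save(im,n+"1.png"); pickle.dump(im,open(n+".pkl","wb")); print(n,im["fx"],im["rvec"],im["tvec"])
E
```

```text
pics
{'t': np.float64(0.0), 'joint_positions': array([ 1.601,  0.359,  0.011, -0.   , -1.224, -0.288]), 'dq': array([-0.   , -0.001, -0.002,  0.   ,  0.   , -0.001]), 'tau': array([ 1.0000e-03, -5.8273e+01,  2.9305e+01,  6.9970e+00,  7.0000e-03,
       -0.0000e+00]), 'ee_pos': array([172.007, 652.199, 225.625]), 'eef_rot': array([ 1.917e+00, -2.488e+00,  2.000e-03]), 'wrist_force': array([ 1.004, -0.795,  0.257]), 'moment': array([ 0.054,  0.01 , -0.038]), 'width': np.float64(87.603)}
side 436.2072181437485 [ 2.39461594 -0.21770256  0.10801582] [-510.81541654  133.00971139  973.98320077]
top 442.2386973261527 [ 2.15989056 -2.15595277  0.18363753] [ -38.86022312  519.48798371 1025.28140666]
```

View pics/side1.png

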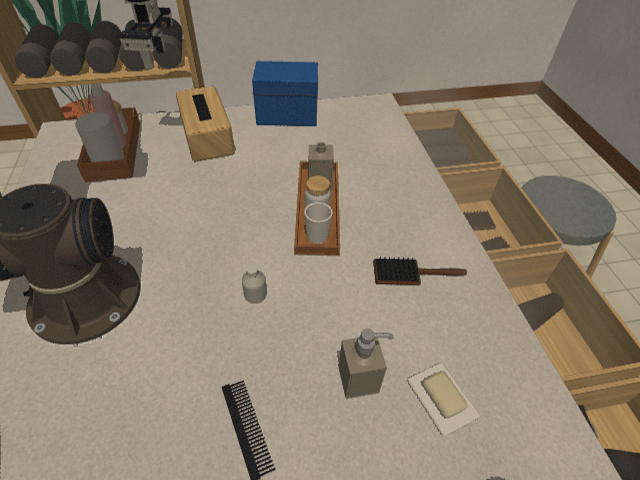

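View pics/top1.png

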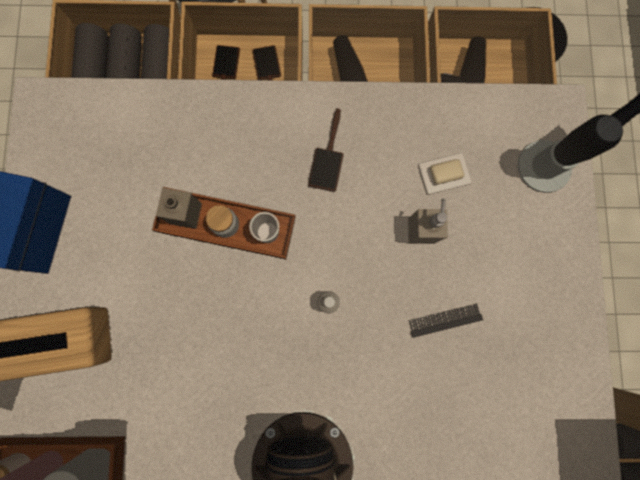

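The side view shows the pump and empty bottle at about (367,337) and the open full bottle at (320,147). In the top view the pump head is at (439,218) with its spout pointing up, and the full bottle's mouth is at (171,202) at the tray's left end.

```bash
cat > m.py <<'E'
from h import *
ims={n:pickle.load(open(n+".pkl","rb")) for n in("side","top")}
px={"side":[(368,337),(320,147)],"top":[(439,218),(171,202)]}
for n,im in ims.items():
    C=cloud(im)
    for (u,v),s in zip(px[n],("pump","full")):
        W=C[v-40:v+60,u-40:u+40].reshape(-1,3); W=W[np.isfinite(W).all(1)]
        m=im["z_map"][v-40:v+60,u-40:u+40].ravel()>0; W=W[m]
        r0=C[v,u]; W=W[np.hypot(*(W-r0)[:,:2].T)<80]
        print(n,s,"at px",r0.round(1))
        for a,b in((60,100),(100,108),(108,115),(115,127),(127,134),(134,141),(141,150),(150,158),(158,166),(166,174),(174,182),(182,190)):
            w=W[(W[:,2]>a)&(W[:,2]<b)]
            if len(w)>3: print("  z",a,b,len(w),"mean",w.mean(0).round(1),"min",w.min(0)[:2].round(),"max",w.max(0)[:2].round())
    B=C[300:330,480:520] if n=="top" else C[300:330,180:220]
    print("counter z",np.median(B[...,2]))
def ray(im,u,v):
    a,b=world(im,np.array([u]),np.array([v]),np.array([500.]))[0],world(im,np.array([u]),np.array([v]),np.array([1000.]))[0]; return a,(b-a)/np.linalg.norm(b-a)
for i in(0,1):
    (a,d),(b,e)=ray(ims["side"],*px["side"][i]),ray(ims["top"],*px["top"][i])
    s=np.linalg.lstsq(np.c_[d,-e],b-a,rcond=None)[0]; print("tri",(a+d*s[0]).round(1),(b+e*s[1]).round(1))
big=[]
for n,(u,v,s) in {"side":(366,350,55),"top":(432,218,50)}.items():
    big.append(cv2.resize(ims[n]["pixels"][v-s:v+s,u-s:u+s],(390,390),interpolation=cv2.INTER_CUBIC))
for n,(u,v,s) in {"side":(318,160,50),"top":(176,206,50)}.items():
    big.append(cv2.resize(ims[n]["pixels"][v-s:v+s,u-s:u+s],(390,390),interpolation=cv2.INTER_CUBIC))
g=np.vstack([np.hstack(big[:2]),np.hstack(big[2:])]); cv2.imwrite("pics/crop.png",cv2.resize(g,(600,600))[...,::-1])
E
python3 m.py
```

```text
side pump at px [ 550.3 -300.4  175.1]
  z 60 100 457 mean [ 541.  -319.5   80.3] min [ 517. -330.] max [ 583. -263.]
  z 100 108 654 mean [ 547.1 -303.9  106.3] min [ 517. -330.] max [ 584. -262.]
  z 108 115 364 mean [ 546.9 -303.1  109.7] min [ 518. -329.] max [ 583. -264.]
  z 115 127 45 mean [ 546.7 -304.4  120.9] min [ 539. -308.] max [ 559. -293.]
  z 127 134 10 mean [ 546.8 -304.9  132.7] min [ 537. -310.] max [ 563. -295.]
  z 134 141 30 mean [ 546.7 -306.4  137.4] min [ 536. -310.] max [ 562. -293.]
  z 141 150 50 mean [ 545.5 -305.5  145.5] min [ 536. -310.] max [ 563. -293.]
  z 150 158 116 mean [ 548.2 -301.1  153.2] min [ 537. -311.] max [ 565. -285.]
  z 166 174 77 mean [ 564.9 -302.8  171.2] min [ 540. -307.] max [ 594. -283.]
  z 174 182 181 mean [ 557.7 -297.3  176. ] min [ 540. -306.] max [ 587. -284.]
side full at px [585.9 280.4 137.2]
  z 60 100 354 mean [581.9 250.   82.5] min [547. 200.] max [617. 269.]
  z 100 108 57 mean [585.4 258.5 104.2] min [554. 250.] max [616. 267.]
  z 108 115 275 mean [589.2 283.4 112.5] min [554. 250.] max [628. 330.]
  z 115 127 85
[... 952 characters left out ...]
38. -305.] max [ 590. -284.]
  z 174 182 94 mean [ 556.3 -295.4  175.3] min [ 538. -304.] max [ 584. -284.]
top full at px [608.  317.7  45.5]
  z 60 100 210 mean [574.7 271.2  80.4] min [550. 253.] max [614. 327.]
  z 100 108 48 mean [576.3 270.7 104.3] min [550. 253.] max [614. 329.]
  z 108 115 646 mean [587.4 290.8 112.1] min [552. 253.] max [625. 329.]
  z 115 127 135 mean [587.6 287.6 117.7] min [553. 256.] max [619. 326.]
  z 127 134 26 mean [586.6 289.5 131.5] min [576. 279.] max [599. 300.]
  z 134 141 53 mean [588.2 291.1 136.3] min [578. 279.] max [600. 303.]
counter z -0.3170550676580689
tri [ 553.8 -293.2  161.6] [ 549.5 -292.9  160.7]
tri [588.4 291.4 129. ] [588.7 291.4 129.1]
```

View pics/crop.png

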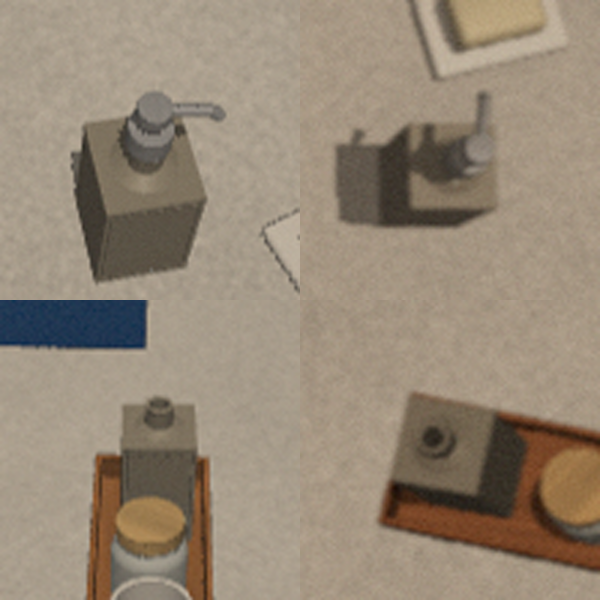

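The crops confirm it: the pump's spout points roughly along world +x, and the full bottle's neck is open and clear of the jar. Next I'll get the spout yaw, the axis positions, and the lamp clearance.

```bash
cat > m2.py <<'E'
from h import *
ims={n:pickle.load(open(n+".pkl","rb")) for n in("side","top")}
for n,im in ims.items():
    C=cloud(im); W=C[im["z_map"]>0]
    S=W[(abs(W[:,0]-570)<50)&(abs(W[:,1]+295)<40)&(W[:,2]>164)&(W[:,2]<182)]
    t=S[S[:,0]>568]; d=S[S[:,0]<564]
    print(n,"spout pts",len(t),t.mean(0).round(1),"head",d.mean(0).round(1),d.min(0).round(),d.max(0).round())
    print(" fit",np.polyfit(t[:,0],t[:,1],1).round(3), "tip",t[:,0].max())
    b=W[(abs(W[:,0]-550)<50)&(abs(W[:,1]+295)<50)&(W[:,2]>100)&(W[:,2]<108)]
    for s,q in(("empty",(549,-295)),("full",(588,291))):
        b=W[(np.hypot(W[:,0]-q[0],W[:,1]-q[1])<55)&(W[:,2]>98+6*(s=="full"))&(W[:,2]<109+6*(s=="full"))]
        r=cv2.minAreaRect(np.float32(b[:,:2])); print(" ",s,np.round(r[0],1),np.round(r[1],1),r[2])
    T=W[(W[:,0]>300)&(W[:,0]<950)&(W[:,2]>190)&(W[:,2]<800)&(abs(W[:,1])<700)]
    for y in range(-700,700,100):
        q=T[(T[:,1]>=y)&(T[:,1]<y+100)]
        if len(q)>5: print("   tall y",y,len(q),q.min(0).round(),q.max(0).round())
E
python3 m2.py
```

```text
side spout pts 75 [ 580.5 -302.1  173.7] head [ 550.5 -297.7  174.8] [ 540. -307.  165.] [ 564. -283.  179.]
 fit [  -0.21  -180.441] tip 593.9864728252996
  empty [ 550.9 -295.6] [67.7 66.9] 89.51827239990234
  full [591.2 290.8] [73.8 64.3] 80.3512954711914
top spout pts 41 [ 578.7 -299.2  172.9] head [ 549.2 -293.5  174. ] [ 538. -304.  166.] [ 564. -284.  179.]
 fit [  -0.205 -180.584] tip 592.801829434447
  empty [ 548.9 -294.5] [66. 67.] 0.031181907281279564
  full [588.4 291.7] [67.8 66.2] 80.39861297607422
   tall y -700 1114 [ 680. -700.  190.] [ 796. -600.  256.]
   tall y -600 708 [ 685. -600.  190.] [ 748. -579.  255.]
```

>>> send_rows([
  [0, 0, -4, 0, 0, 1, -1],
  [0, 0, -8, 0, 0, 2, -1],
  [0, 0, -12, 0, 0, 3, -1],
  [0, 0, -14, 0, 0, 4, -1],
  [0, 0, -14, 0, 0, 5, -1],
  [0, 0, -14, 0, 0, 6, -1],
])

```text
t: 0.6
ee_pos: [172.1, 653.1, 368.4]
eef_rot: [-1.047, 2.961, 0.005]
wrist_force: [0.0, 0.2, -1.1]
width: 88.1
```

```bash
cat > plan.py <<'E'
import sys,numpy as np
# plan.py x y z yaw  tx ty tz tyaw : shift in cm (tool axes), turn in 6deg units
a=list(map(float,sys.argv[1:])); p,th,q,t2=np.array(a[:3]),np.radians(a[3]),np.array(a[4:7]),a[7]
d=q-p; c,s=np.cos(th),np.sin(th)
r=np.array([d[0]*c+d[1]*s,d[0]*s-d[1]*c,-d[2]])/10
print("shift",r.round(2),"turn z",round(-(t2-a[3])/6,2),"rows>=",round(max(np.linalg.norm(r)/4.17,abs(t2-a[3])/7.16),1))
E
python3 -c "
from h import *
o=get_obs();M=R.from_rotvec(o['eef_rot']).as_matrix();print(M.round(4),o['ee_pos'],np.degrees(np.arctan2(M[1,0],M[0,0])))
for f in[0]:
  pass"
python3 plan.py 172.1 652.7 366.6 -140.8 560 275 350 -220.8
```

```text
[[-7.779e-01 -6.284e-01 -2.000e-04]
 [-6.284e-01  7.779e-01  3.000e-03]
 [-1.800e-03  2.500e-03 -1.000e+00]] [172.07921091 653.11483219 368.39970537] -141.06952581700526
shift [ -6.19 -53.79   1.66] turn z 13.33 rows>= 13.0
```

>>> send_rows([
  [-0.5, -4, 0.1, 0, 0, 1, -1],
  [-1, -8, 0.3, 0, 0, 2, -1],
  [-1.5, -12, 0.4, 0, 0, 3, -1],
  [-2, -16, 0.5, 0, 0, 4, -1],
  [-2.4, -20, 0.6, 0, 0, 5, -1],
  [-2.8, -24, 0.8, 0, 0, 6, -1],
  [-3.2, -28, 0.9, 0, 0, 7, -1],
  [-3.7, -32, 1, 0, 0, 8, -1],
  [-4.2, -36, 1.1, 0, 0, 9, -1],
  [-4.6, -40, 1.3, 0, 0, 10, -1],
  [-5.1, -44, 1.4, 0, 0, 11, -1],
  [-5.5, -48, 1.5, 0, 0, 11.5, -1],
])

```text
t: 1.6
ee_pos: [519.2, 314.0, 351.2]
eef_rot: [-0.816, -3.033, 0.0]
wrist_force: [0.5, 1.4, -1.2]
width: 87.7
```

>>> send_rows([
  [0, 0, 0, 0, 0, 0, -1],
  [0, 0, 0, 0, 0, 0, -1],
  [0, 0, 0, 0, 0, 0, -1],
  [0, 0, 0, 0, 0, 0, -1],
])

```text
t: 1.93
ee_pos: [517.7, 316.3, 351.4]
eef_rot: [-0.805, -3.036, 0.0]
wrist_force: [0.7, 0.1, 0.4]
width: 87.7
```

```bash
python3 - <<'E'
from h import *
o=get_obs();M=R.from_rotvec(o['eef_rot']).as_matrix();print(M.round(4),o['ee_pos'],np.degrees(np.arctan2(M[1,0],M[0,0])),o['joint_positions'].round(3),o['dq'].round(3))
im=get_image("wrist"); save(im,"w1.png"); pickle.dump(im,open("w1.pkl","wb")); print(proj(im,[[588.5,291.3,136],[549,-295,175]]), (-R.from_rotvec(np.ravel(im["rvec"])).inv().apply(np.ravel(im["tvec"]))))
E
```

```text
[[-8.686e-01  4.955e-01 -3.000e-04]
 [ 4.955e-01  8.686e-01  0.000e+00]
 [ 3.000e-04 -1.000e-04 -1.000e+00]] [517.69910335 316.26185406 351.41616637] 150.2994185147697 [ 0.87   0.194  0.065 -0.    -1.442 -1.388] [ 0.014 -0.004  0.002  0.001 -0.001  0.   ]
[[ 228.06349948  221.34788027]
 [-386.02841708 -851.23887692]] [481.64723876 254.52112578 509.25406994]
```

View pics/w1.png

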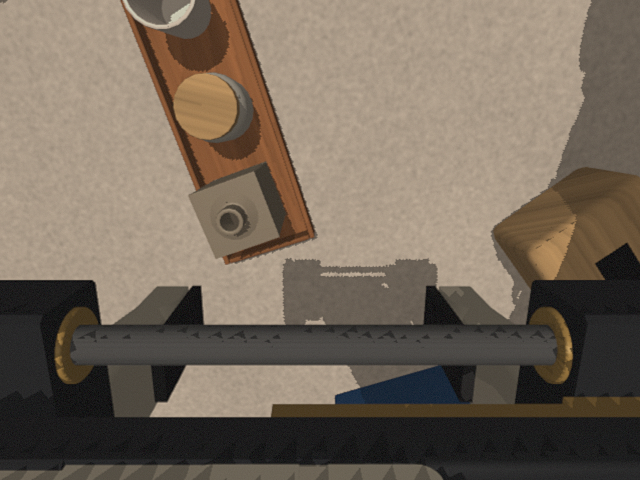

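```bash
python3 plan.py 518.3 315.7 351.6 150.23 590 -300 330 78.3; python3 - <<'E'
from h import *
im=pickle.load(open("w1.pkl","rb")); print(im["fx"],im["rvec"])
C=cloud(im); Z=C[...,2]
m=((Z>131)&(Z<142)&(np.hypot(C[...,0]-588,C[...,1]-291)<25)&(im["z_map"]>0))
P=C[m]; print(m.sum(),P.mean(0),P.min(0),P.max(0)); (c,r)=cv2.minEnclosingCircle(np.float32(P[:,:2])); print(c,r,np.percentile(P[:,2],[10,50,90]))
g=cv2.resize(im["pixels"][180:260,190:270],(560,560),interpolation=cv2.INTER_CUBIC); cv2.imwrite("pics/w1c.png",g[...,::-1])
E
```

```text
shift [-36.79 -49.88   2.16] turn z 11.99 rows>= 14.9
431.97875779870037 [-0.78049036 -2.94772322 -0.39709339]
361 [587.3290076  291.93965847 135.03033892] [575.28224731 279.8372727  131.06740413] [599.83910691 303.88725808 137.49319573]
(587.6284790039062, 292.1095275878906) 12.364006996154785 [133.30751272 135.26889855 136.29212118]
```

>>> send_rows([
  [-2, -3.5, 0.2, 0, 0, 1, -1],
  [-4, -7, 0.4, 0, 0, 2, -1],
  [-6, -10.5, 0.5, 0, 0, 3, -1],
  [-8, -14, 0.7, 0, 0, 4, -1],
  [-10, -17.5, 0.9, 0, 0, 5, -1],
  [-12, -21, 1, 0, 0, 6, -1],
  [-14, -24.5, 1.2, 0, 0, 7, -1],
  [-16, -28, 1.3, 0, 0, 8, -1],
  [-18, -31.5, 1.4, 0, 0, 9, -1],
  [-20, -35, 1.5, 0, 0, 10, -1],
])

```text
t: 2.82
ee_pos: [517.7, -88.0, 337.1]
eef_rot: [2.219, 2.223, 0.002]
wrist_force: [1.4, 0.4, -0.1]
width: 87.8
```

```bash
python3 plan.py 518.2 -87.4 336.6 90.23 590 -300 330 78.3
```

```text
shift [-21.29   7.09   0.66] turn z 1.99 rows>= 5.4
```

>>> send_rows([
  [-4, 1.4, 0.1, 0, 0, 0.4, -1],
  [-8, 2.8, 0.3, 0, 0, 0.8, -1],
  [-12, 4.2, 0.4, 0, 0, 1.2, -1],
  [-16, 5.6, 0.5, 0, 0, 1.6, -1],
  [-19, 6.4, 0.6, 0, 0, 2, -1],
  [-21.3, 7.1, 0.7, 0, 0, 2, -1],
  [-21.3, 7.1, 0.7, 0, 0, 2, -1],
  [-21.3, 7.1, 0.7, 0, 0, 2, -1],
  [-21.3, 7.1, 0.7, 0, 0, 2, -1],
])

```text
t: 3.57
ee_pos: [590.2, -299.0, 329.4]
eef_rot: [-2.436, -1.983, 0.0]
wrist_force: [0.8, 0.6, -0.3]
width: 87.7
```

```bash
python3 - <<'E'
from h import *
o=get_obs();M=R.from_rotvec(o['eef_rot']).as_matrix();print(o['ee_pos'],np.degrees(np.arctan2(M[1,0],M[0,0])),o['joint_positions'].round(3))
im=get_image("wrist"); save(im,"w2.png"); pickle.dump(im,open("w2.pkl","wb"))
C=cloud(im); Z=C[...,2]; ok=im["z_map"]>0
near=np.hypot(C[...,0]-549,C[...,1]+295)<60
for a,b,rr in((171,182,14),(147,156,18),(98,112,60)):
    m=ok&(Z>a)&(Z<b)&(np.hypot(C[...,0]-549,C[...,1]+295)<rr); P=C[m]
    (c,r)=cv2.minEnclosingCircle(np.float32(P[:,:2])); print(a,len(P),np.round(c,1),round(r,1),np.median(P[:,2]),cv2.minAreaRect(np.float32(P[:,:2])))
S=C[ok&near&(Z>163)&(C[...,0]>566)]; print("spout",len(S),np.polyfit(S[:,0],S[:,1],1),S.max(0))
print(proj(im,[549,-295,175]))
E
```

```text
[ 590.20584444 -299.03571767  329.44062692] 78.30694176895678 [-0.175  0.295  0.15  -0.    -1.426 -1.6  ]
171 812 [ 550.5 -294.7] 12.6 174.52539006978785 ((549.8772583007812, -294.7408142089844), (22.87238121032715, 22.714027404785156), 33.562705993652344)
147 361 [ 549.2 -294.5] 14.9 151.46686704599486 ((548.9112548828125, -294.2546081542969), (28.761640548706055, 28.183568954467773), 79.0823974609375)
98 4453 [ 549.2 -294.4] 46.4 105.90631187650315 ((549.258056640625, -294.5433654785156), (66.06302642822266, 66.09467315673828), 89.61750030517578)
spout 37330 [   0.73575631 -693.71207616] [ 593.63583901 -237.59826176  441.65915811]
[[307.02507694 167.10137438]]
```

View pics/w2.png

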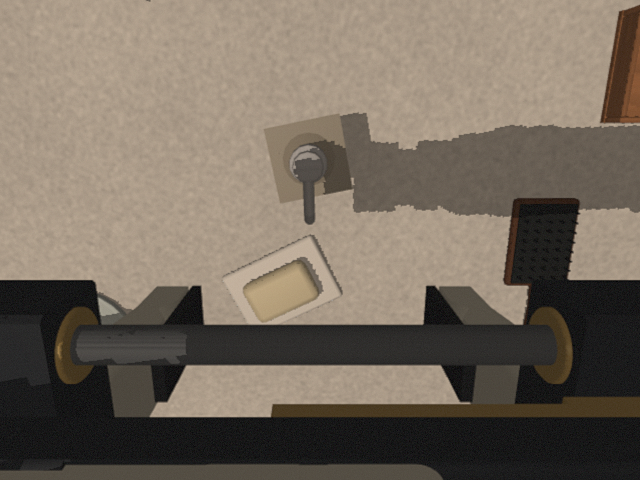

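Wrist view: head at (308,163), with the spout running straight down the image, so jaw yaw is already square to it. The three height slices agree on an axis at (549.3,-294.5), with collar top at 151.5. I'll move over it and go down to grasp.

>>> send_rows([
  [-0.4, -4.1, 0, 0, 0, 0, -1],
  [-0.4, -4.1, 1, 0, 0, 0, -1],
  [-0.4, -4.1, 4, 0, 0, 0, -1],
  [-0.4, -4.1, 7.5, 0, 0, 0, -1],
  [-0.4, -4.1, 11, 0, 0, 0, -1],
  [-0.4, -4.1, 14.5, 0, 0, 0, -1],
  [-0.4, -4.1, 17, 0, 0, 0, -1],
  [-0.4, -4.1, 19, 0, 0, 0, -1],
  [-0.4, -4.1, 20, 0, 0, 0, -1],
  [-0.4, -4.1, 20.7, 0, 0, 0, -1],
  [-0.4, -4.1, 20.7, 0, 0, 0, -1],
  [-0.4, -4.1, 20.7, 0, 0, 0, -1],
])

```text
t: 4.62
ee_pos: [549.8, -295.5, 123.8]
eef_rot: [2.435, 1.982, 0.001]
wrist_force: [0.2, 0.9, -0.1]
width: 87.6
```

>>> send_rows([
  [0, 0, 0, 0, 0, 0, -1],
  [0, 0, 0, 0, 0, 0, -1],
])

```text
t: 4.78
ee_pos: [549.8, -295.9, 124.1]
eef_rot: [2.436, 1.981, 0.002]
wrist_force: [-0.1, -0.3, 0.5]
width: 88.0
```

>>> send_rows([
  [0.13, 0, 0.15, 0, 0, 0, -1],
  [0.13, 0, 0.15, 0, 0, 0, 0],
  [0.13, 0, 0.15, 0, 0, 0, 0.2],
  [0.13, 0, 0.15, 0, 0, 0, 0.3],
  [0.13, 0, 0.15, 0, 0, 0, 0.4],
  [0.13, 0, 0.15, 0, 0, 0, 0.6],
  [0.13, 0, 0.15, 0, 0, 0, 1],
  [0.13, 0, 0.15, 0, 0, 0, 1],
  [0.13, 0, 0.15, 0, 0, 0, 1],
], grip_force=20)

```text
t: 5.53
ee_pos: [549.3, -294.5, 121.0]
eef_rot: [-2.438, -1.982, 0.0]
wrist_force: [0.3, 0.5, -0.5]
width: 40.0
```

>>> send_rows([
  [0, 0, 0, 0, 0, 0, 1],
  [0, 0, 0, 0, 0, 0, 1],
  [0, 0, 0, 0, 0, 0, 1],
])

```text
t: 5.78
ee_pos: [549.2, -294.5, 121.0]
eef_rot: [-2.437, -1.982, 0.0]
wrist_force: [0.5, -0.5, -0.5]
width: 29.6
```

>>> send_rows([
  [0, 0, 0, 0, 0, 0, 1],
  [0, 0, -0.3, 0, 0, 0, 1],
  [0, 0, -0.8, 0, 0, 0, 1],
  [0, 0, -1.6, 0, 0, 0, 1],
  [0, 0, -3, 0, 0, 0, 1],
  [0, 0, -4.7, 0, 0, 0, 1],
  [0, 0, -6.5, 0, 0, 0, 1],
  [0, 0, -8.5, 0, 0, 0, 1],
  [0, 0, -10.5, 0, 0, 0, 1],
  [0, 0, -12.5, 0, 0, 0, 1],
  [0, 0, -15, 0, 0, 0, 1],
  [0, 0, -17.5, 0, 0, 0, 1],
])

```text
t: 6.78
ee_pos: [548.9, -294.4, 298.0]
eef_rot: [2.437, 1.982, 0.0]
wrist_force: [1.0, -0.5, -0.2]
width: 29.6
```

>>> send_rows([
  [0, 0, 0, 0, 0, 0, 1],
  [0, 0, 0, 0, 0, 0, 1],
])

```text
t: 6.95
ee_pos: [549.9, -294.7, 298.7]
eef_rot: [2.435, 1.98, 0.004]
wrist_force: [-0.4, 0.6, -1.0]
width: 29.4
```

```bash
python3 - <<'E'
from h import *
o=get_obs();print(o['ee_pos'],o['wrist_force'],o['width'])
a=get_image("side"); b=get_image("top"); pickle.dump((a,b),open("lift.pkl","wb"))
g=np.hstack([cv2.resize(im["pixels"][v-s:v+s,u-s:u+s],(400,400),interpolation=cv2.INTER_CUBIC) for im,(u,v),s in((a,(366,310),80),(b,(445,200),80))])
cv2.imwrite("pics/lift.png",g[...,::-1])
C=cloud(b); Z=C[...,2]; ok=b["z_map"]>0
E
```

```text
[ 549.91655079 -294.69203251  298.73932821] [-0.42348994  0.57117956 -1.01237817] 29.367666830672846
```

View pics/lift.png

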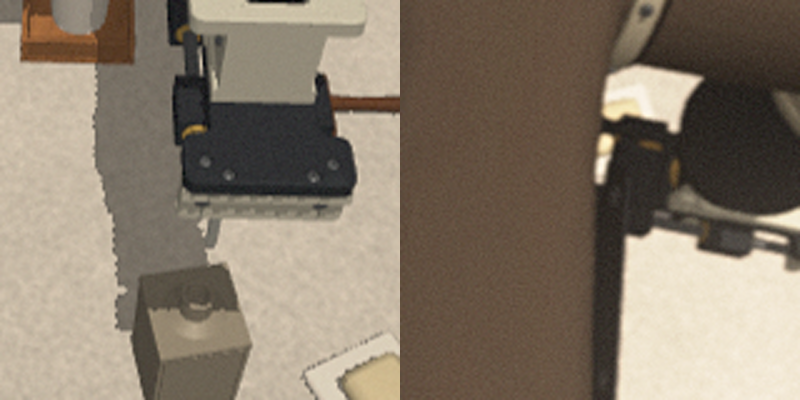

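Left crop (side view): the pump is out and its tube shows below the fingers at about (210,235). The empty bottle stands upright and bare at (195,300).

```bash
python3 plan.py 549.3 -294.5 298.5 78.3 629 287 298.5 78.3
```

```text
shift [58.56 -3.99 -0.  ] turn z -0.0 rows>= 14.1
```

>>> send_rows([
  [1.5, -0.1, 0, 0, 0, 0, 1],
  [4.5, -0.3, 0, 0, 0, 0, 1],
  [8, -0.5, 0, 0, 0, 0, 1],
  [12, -0.8, 0, 0, 0, 0, 1],
  [16, -1.1, 0, 0, 0, 0, 1],
  [20, -1.4, 0, 0, 0, 0, 1],
  [24, -1.6, 0, 0, 0, 0, 1],
  [28, -1.9, 0, 0, 0, 0, 1],
  [32, -2.2, 0, 0, 0, 0, 1],
  [36, -2.5, 0, 0, 0, 0, 1],
  [39, -2.7, 0, 0, 0, 0, 1],
  [41, -2.8, 0, 0, 0, 0, 1],
])

```text
t: 8.05
ee_pos: [605.0, 115.6, 294.6]
eef_rot: [-2.435, -1.984, 0.003]
wrist_force: [1.7, -0.9, -1.0]
width: 29.5
```

>>> send_rows([
  [2.5, -0.2, 0, 0, 0, 0, 1],
  [5.5, -0.4, 0, 0, 0, 0, 1],
  [9, -0.6, 0, 0, 0, 0, 1],
  [12.5, -0.8, 0, 0, 0, 0, 1],
  [15.5, -1, 0, 0, 0, 0, 1],
  [17, -1.1, 0, 0, 0, 0, 1],
  [17.5, -1.2, 0, 0, 0, 0, 1],
  [17.5, -1.2, 0, 0, 0, 0, 1],
  [17.5, -1.2, 0, 0, 0, 0, 1],
  [17.5, -1.2, 0, 0, 0, 0, 1],
])

```text
t: 8.88
ee_pos: [629.3, 285.2, 296.1]
eef_rot: [2.438, 1.981, -0.0]
wrist_force: [1.0, 0.9, -0.8]
width: 29.3
```

```bash
cat > look.py <<'E'
from h import *
import sys
n=sys.argv[1]
o=get_obs();M=R.from_rotvec(o['eef_rot']).as_matrix();print(o['t'],o['ee_pos'].round(2),np.degrees(np.arctan2(M[1,0],M[0,0])).round(2),o['wrist_force'].round(1),o['width'])
im=get_image("wrist"); save(im,n+".png")
C=cloud(im); Z=C[...,2]; ok=im["z_map"]>0; d=np.hypot(C[...,0]-588,C[...,1]-292)
for a,b,rr in((131,142,16),(106,116,60)):
    P=C[ok&(Z>a)&(Z<b)&(d<rr)]
    if len(P): (c,r)=cv2.minEnclosingCircle(np.float32(P[:,:2])); print(a,len(P),np.round(c,1),round(r,1),np.median(P[:,2]),cv2.minAreaRect(np.float32(P[:,:2])))
# hanging tube: points with z 170..305 near the tool axis
p=o['ee_pos']; q=np.hypot(C[...,0]-p[0],C[...,1]-p[1])
for n2,im2 in(("wrist",im),("side",get_image("side"))):
    C2=cloud(im2); ok2=im2["z_map"]>0; q=np.hypot(C2[...,0]-p[0],C2[...,1]-p[1])
    for a in range(int(p[2])-106,int(p[2])-10,16):
        P=C2[ok2&(q<20)&(C2[...,2]>a)&(C2[...,2]<a+16)]
        if len(P)>4: print(n2,a,len(P),P.mean(0).round(1),np.ptp(P,0).round(1))
    if n2=="side":
        u,v=proj(im2,p-[0,0,60])[0].astype(int); u0,v0=max(u-60,0),max(v-60,0); g=cv2.resize(im2["pixels"][v0:v0+120,u0:u0+120],(600,600),interpolation=cv2.INTER_CUBIC); cv2.imwrite("pics/"+n+"s.png",g[...,::-1])
        print("crop origin",u0,v0,"axis px",proj(im2,[p+[0,0,-102],p+[0,0,-60],p]).round(1).tolist())
        pickle.dump(im2,open("s.pkl","wb"))
E
python3 look.py w3
```

```text
8.8833 [629.34 285.2  296.09] 78.18 [ 1.   0.9 -0.8] 29.26649337686728
131 503 [588.4 292.1] 12.4 135.43557313803277 ((588.4021606445312, 292.3448486328125), (24.18577766418457, 23.96171760559082), 78.62749481201172)
106 6037 [588.1 292.3] 46.1 111.91445135271324 ((588.4398803710938, 291.95611572265625), (66.12657165527344, 66.07035827636719), 79.985595703125)
wrist 190 58 [626.6 285.8 200.6] [ 4.6  7.7 10.8]
wrist 206 102 [626.5 286.  214. ] [ 5.   7.5 15.6]
wrist 222 123 [626.4 285.9 230.1] [ 3.9  7.8 15.9]
wrist 238 128 [626.4 285.9 245. ] [ 4.7  7.7 14.9]
wrist 254 158 [624.1 286.5 266. ] [ 8.9 14.1 13.6]
wrist 270 346 [623.8 286.4 277.4] [ 8.2 13.8 15.9]
side 190 11 [630.1 282.  200.3] [ 6.   5.9 12.4]
side 206 20 [630.5 281.6 214.4] [ 7.8  8.6 15.2]
side 222 16 [631.3 281.2 229.1] [ 7.   6.7 12.7]
side 238 18 [630.5 281.2 244.9] [ 6.4  6.8 15.4]
side 254 28 [630.2 279.6 262.9] [11.9 12.3 15.1]
side 270 37 [629.7 279.3 277.9] [15.1 11.4 15. ]
crop origin 277 50 axis px [[337.0, 125.6], [338.0, 110.9], [339.4, 88.3]]
```

View pics/w3.png

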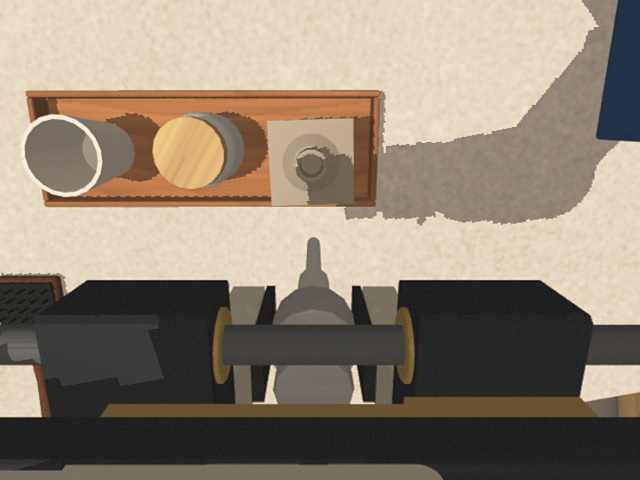

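The wrist view shows the tube hanging vertically, with its end at (313,240), and the mouth at (311,163). The slices give the same x and y at every height, so the pump isn't tilted. The tube axis matches the TCP and the mouth is at (588.4,292.1). Moving over it.

>>> send_rows([
  [-0.1, -1.5, 0, 0, 0, 0, 1],
  [-0.15, -3, 0, 0, 0, 0, 1],
  [-0.15, -4.15, 0, 0, 0, 0, 1],
  [-0.15, -4.15, 1, 0, 0, 0, 1],
  [-0.15, -4.15, 2.5, 0, 0, 0, 1],
  [-0.15, -4.15, 3.5, 0, 0, 0, 1],
  [-0.15, -4.15, 4, 0, 0, 0, 1],
  [-0.15, -4.15, 4, 0, 0, 0, 1],
  [-0.15, -4.15, 4, 0, 0, 0, 1],
  [-0.15, -4.15, 4, 0, 0, 0, 1],
  [-0.15, -4.15, 4, 0, 0, 0, 1],
])

```text
t: 9.9
ee_pos: [589.0, 293.5, 256.7]
eef_rot: [2.437, 1.982, 0.002]
wrist_force: [-0.1, -0.1, -1.3]
width: 29.6
```

```bash
python3 look.py w4; python3 - <<'E'
from h import *
for i in range(4): print(get_obs()["ee_pos"])
E
```

```text
9.9 [588.95 293.5  256.74] 78.23 [-0.1 -0.1 -1.3] 29.582205450630653
131 522 [588.3 292.1] 12.4 135.29558891840446 ((587.7005004882812, 292.1602478027344), (24.218332290649414, 23.276113510131836), 87.26892852783203)
106 6584 [588.2 292.1] 46.3 111.80208773115419 ((588.4273681640625, 291.9034118652344), (65.71991729736328, 66.41642761230469), 79.93218994140625)
wrist 150 52 [586.1 294.2 161. ] [3.1 7.6 9.7]
wrist 166 105 [586.3 294.4 174. ] [ 4.9  7.6 15.8]
wrist 182 125 [586.2 294.3 190.5] [ 4.2  7.8 15.9]
wrist 198 129 [586.1 294.3 205.5] [ 5.1  7.6 15.2]
wrist 214 145 [583.7 294.8 226.4] [ 8.6 14.1 14.7]
wrist 230 356 [583.4 294.8 237.7] [ 8.4 13.6 15.9]
side 150 12 [589.7 289.5 162. ] [5.7 7.8 9.4]
side 166 14 [589.3 290.1 174.7] [ 6.6  9.1 13.9]
side 182 19 [590.5 289.9 189.2] [ 7.5  7.9 12.8]
side 198 17 [590.9 289.6 204.7] [ 6.5  7.8 14.2]
side 214 22 [590.  288.2 222.7] [10.5  7.  15.1]
side 230 29 [589.9 287.1 238. ] [14.  10.8 14.5]
crop origin 260 64 axis px [[320.3, 138.3], [320.8, 124.3], [321.5, 102.9]]
[588.76356624 293.52334784 256.64187881]
[588.76356624 293.52334784 256.64187881]
[588.76356624 293.52334784 256.64187881]
[588.76356624 293.52334784 256.64187881]
```

View pics/w4s.png

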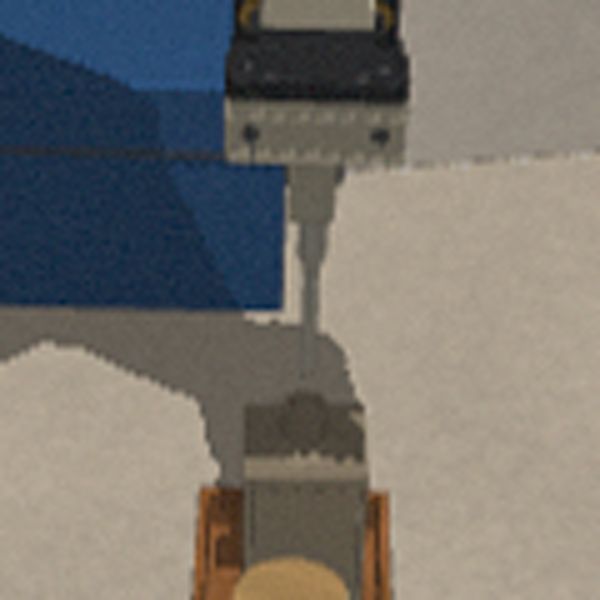

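The side crop shows the tube end at about (308,375) just above the mouth at (305,400), lined up. A 1.5 mm trim along the jaw axis is needed; then I'll let the thin tube in and check again before the barrel enters.

>>> send_rows([
  [-0.15, 0, 0, 0, 0, 0, 1],
  [-0.15, 0, 0, 0, 0, 0, 1],
  [-0.15, 0, 0.8, 0, 0, 0, 1],
  [-0.15, 0, 1.8, 0, 0, 0, 1],
  [-0.15, 0, 2.8, 0, 0, 0, 1],
  [-0.15, 0, 3.8, 0, 0, 0, 1],
  [-0.15, 0, 4.8, 0, 0, 0, 1],
  [-0.15, 0, 5.8, 0, 0, 0, 1],
  [-0.15, 0, 6.2, 0, 0, 0, 1],
  [-0.15, 0, 6.2, 0, 0, 0, 1],
  [-0.15, 0, 6.2, 0, 0, 0, 1],
  [-0.15, 0, 6.2, 0, 0, 0, 1],
])

```text
t: 11.0
ee_pos: [588.6, 292.1, 194.6]
eef_rot: [2.437, 1.982, 0.001]
wrist_force: [-0.4, 0.3, -1.1]
width: 29.3
```

```bash
python3 look.py w5 | grep -v side
```

```text
11.0 [588.57 292.12 194.65] 78.24 [-0.4  0.3 -1.1] 29.28468325057068
131 835 [588.2 292.2] 12.4 135.38777172864593 ((586.5189819335938, 292.4972229003906), (24.495468139648438, 20.827627182006836), 78.79263305664062)
106 8729 [584.5 292.8] 43.7 111.81588502881358 ((588.3977661132812, 291.94940185546875), (65.92375183105469, 66.43914031982422), 80.11338806152344)
wrist 104 1825 [582.8 293.4 114.9] [38.6 39.8 14.5]
wrist 120 1032 [584.3 292.8 131.3] [22.6 24.6 16. ]
wrist 136 265 [585.2 292.9 139.9] [21.4 22.9 15.6]
wrist 152 148 [583.4 293.4 164.4] [ 8.3 14.1 13.2]
wrist 168 353 [583.  293.4 175.7] [ 8.6 13.8 15.8]
crop origin 260 85 axis px [[319.7, 158.0], [320.1, 145.1], [320.7, 125.4]]
```

Aligned to within about 0.3 mm, no side force. Lowering the barrel in.

>>> send_rows([
  [0, 0, 0.7, 0, 0, 0, 1],
  [0, 0, 1.4, 0, 0, 0, 1],
  [0, 0, 2, 0, 0, 0, 1],
  [0, 0, 2.6, 0, 0, 0, 1],
  [0, 0, 3.2, 0, 0, 0, 1],
  [0, 0, 3.8, 0, 0, 0, 1],
  [0, 0, 4.4, 0, 0, 0, 1],
  [0, 0, 5, 0, 0, 0, 1],
  [0, 0, 5.6, 0, 0, 0, 1],
  [0, 0, 6.1, 0, 0, 0, 1],
  [0, 0, 6.3, 0, 0, 0, 1],
  [0, 0, 6.3, 0, 0, 0, 1],
])

```text
t: 12.1
ee_pos: [588.0, 291.7, 130.3]
eef_rot: [-2.438, -1.982, 0.002]
wrist_force: [0.4, -0.0, -0.7]
width: 29.7
```

>>> send_rows([
  [0, 0, 0.1, 0, 0, 0, 1],
  [0, 0, 0.2, 0, 0, 0, 1],
  [0, 0, 0.2, 0, 0, 0, 1],
  [0, 0, 0.2, 0, 0, 0, 1],
])

```text
t: 12.43
ee_pos: [588.3, 292.0, 129.3]
eef_rot: [-2.437, -1.982, -0.001]
wrist_force: [0.5, 0.7, -1.0]
width: 29.4
```

>>> send_rows([
  [0, 0, 0.1, 0, 0, 0, 1],
  [0, 0, 0.2, 0, 0, 0, 1],
  [0, 0, 0.2, 0, 0, 0, 1],
  [0, 0, 0.2, 0, 0, 0, 1],
])

```text
t: 12.77
ee_pos: [588.2, 291.9, 127.1]
eef_rot: [2.438, 1.982, 0.0]
wrist_force: [0.2, 0.0, -0.5]
width: 29.5
```

>>> send_rows([
  [0, 0, 0.1, 0, 0, 0, 1],
  [0, 0, 0.1, 0, 0, 0, 1],
  [0, 0, 0.1, 0, 0, 0, 1],
])

```text
t: 13.02
ee_pos: [588.3, 291.9, 127.0]
eef_rot: [2.437, 1.982, 0.001]
wrist_force: [-2.4, -0.5, 5.5]
width: 29.0
```

>>> send_rows([
  [0, 0, 0.1, 0, 0, 0, 1],
  [0, 0, 0.1, 0, 0, 0, 1],
  [0, 0, 0.1, 0, 0, 0, 1],
])

```text
t: 13.27
ee_pos: [588.7, 292.0, 127.0]
eef_rot: [2.436, 1.982, 0.003]
wrist_force: [-3.8, -1.4, 10.3]
width: 29.2
```

Contact came at TCP z 127.0, just as predicted for a flush collar. Unloading, releasing and rising straight up.

>>> send_rows([
  [0, 0, -0.15, 0, 0, 0, 1],
  [0, 0, -0.15, 0, 0, 0, 1],
  [0, 0, -0.15, 0, 0, 0, 0.2],
  [0, 0, -0.15, 0, 0, 0, 0],
  [0, 0, -0.15, 0, 0, 0, -0.3],
  [0, 0, -0.15, 0, 0, 0, -0.3],
  [0, 0, -0.15, 0, 0, 0, -0.3],
  [0, 0, -0.15, 0, 0, 0, -0.3],
])

```text
t: 13.93
ee_pos: [588.2, 291.9, 126.4]
eef_rot: [2.438, 1.982, -0.0]
wrist_force: [-0.3, 0.2, -0.1]
width: 56.1
```

>>> send_rows([
  [0, 0, 0, 0, 0, 0, -0.3],
  [0, 0, -0.5, 0, 0, 0, -0.3],
  [0, 0, -2, 0, 0, 0, -0.3],
  [0, 0, -4, 0, 0, 0, -0.3],
  [0, 0, -6, 0, 0, 0, -0.3],
  [0, 0, -8, 0, 0, 0, -0.3],
  [0, 0, -10, 0, 0, 0, -0.3],
  [0, 4, -13, 0, 0, 0, -0.3],
  [0, 4, -16, 0, 0, 0, -0.3],
  [0, 4, -16, 0, 0, 0, 1],
  [0, 4, -16, 0, 0, 0, 1],
  [0, 4, -16, 0, 0, 0, 1],
])

```text
t: 14.93
ee_pos: [627.0, 283.7, 286.6]
eef_rot: [-2.437, -1.981, -0.0]
wrist_force: [-0.4, 0.1, -0.8]
width: 42.7
```

```bash
cat > chk.py <<'E'
from h import *
import sys
o=get_obs();print(o['t'],o['ee_pos'].round(1),o['wrist_force'].round(1),o['width'])
w=get_image("wrist"); s=get_image("side"); save(w,sys.argv[1]+"w.png")
for n,im in(("wrist",w),("side",s)):
    C=cloud(im); Z=C[...,2]; ok=im["z_map"]>0; d=np.hypot(C[...,0]-588.3,C[...,1]-292)
    for a,b,rr in((172,190,13),(150,162,17),(104,116,50)):
        P=C[ok&(Z>a)&(Z<b)&(d<rr)]
        if len(P)>4: (c,r)=cv2.minEnclosingCircle(np.float32(P[:,:2])); print(n,a,len(P),np.round(c,1),round(r,1),np.percentile(P[:,2],[10,50,90]).round(1))
u,v=proj(s,[588,292,100])[0].astype(int)
a=cv2.resize(s["pixels"][v-50:v+50,u-50:u+50],(400,400),interpolation=cv2.INTER_CUBIC)
b=cv2.resize(w["pixels"],(400,300)); b=cv2.copyMakeBorder(b,0,100,0,0,0)
cv2.imwrite("pics/"+sys.argv[1]+".png",np.hstack([a,b])[...,::-1])
E
python3 chk.py c1
```

```text
14.9333 [627.  283.7 286.6] [-0.4  0.1 -0.8] 42.73569798758455
wrist 172 1126 [589.2 292. ] 12.2 [179.3 180.5 181.4]
wrist 150 483 [588.4 292.1] 14.9 [156.4 157.5 158.5]
wrist 104 5635 [588.6 291.9] 46.3 [110.8 111.9 113.4]
side 172 52 [589.5 290.1] 11.9 [174.8 180.7 182.8]
side 150 67 [589.3 289.9] 15.0 [152.6 158.3 160.5]
side 104 331 [591.2 290.5] 45.9 [108.4 112.4 114.7]
```

View pics/c1.png

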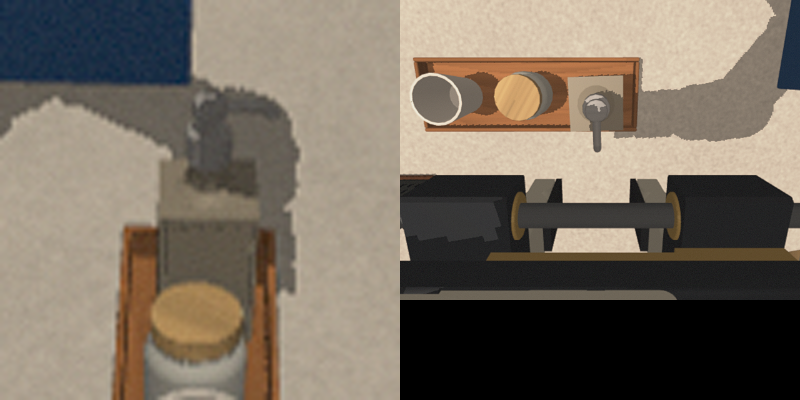

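Seated: collar top at 157.5 is the rim plus 22 mm, the head is up at 180.5, and the bottle hasn't moved. Next I'll shut the fingers and press with their tips.

>>> send_rows([
  [0, -2, 0, 0, 0, 0, 1],
  [0, -3.9, 0, 0, 0, 0, 1],
  [0.05, -3.95, 1, 0, 0, 0, 1],
  [0.05, -3.95, 3, 0, 0, 0, 1],
  [0.05, -3.95, 5, 0, 0, 0, 1],
  [0.05, -3.95, 7, 0, 0, 0, 1],
  [0.05, -3.95, 8.5, 0, 0, 0, 1],
  [0.05, -3.95, 9.4, 0, 0, 0, 1],
  [0.05, -3.95, 9.7, 0, 0, 0, 1],
  [0.05, -3.95, 9.7, 0, 0, 0, 1],
  [0.05, -3.95, 9.7, 0, 0, 0, 1],
])

```text
t: 15.95
ee_pos: [589.2, 292.5, 190.1]
eef_rot: [2.437, 1.982, 0.001]
wrist_force: [-0.2, -0.4, 0.3]
width: 0.1
```

>>> send_rows([
  [0, 0, 0.2, 0, 0, 0, 1],
  [0, 0, 0.4, 0, 0, 0, 1],
  [0, 0, 0.6, 0, 0, 0, 1],
  [0, 0, 0.8, 0, 0, 0, 1],
  [0, 0, 1, 0, 0, 0, 1],
  [0, 0, 1.1, 0, 0, 0, 1],
  [0, 0, 1.1, 0, 0, 0, 1],
  [0, 0, 1.1, 0, 0, 0, 1],
])

```text
t: 16.62
ee_pos: [589.0, 292.4, 179.1]
eef_rot: [2.437, 1.982, 0.001]
wrist_force: [-1.0, -0.0, 4.1]
width: 0.1
```

Contact with 4 N, which is the spring. Pressing on.

>>> send_rows([
  [0, 0, 0.15, 0, 0, 0, 1],
  [0, 0, 0.3, 0, 0, 0, 1],
  [0, 0, 0.45, 0, 0, 0, 1],
  [0, 0, 0.6, 0, 0, 0, 1],
  [0, 0, 0.6, 0, 0, 0, 1],
  [0, 0, 0.6, 0, 0, 0, 1],
])

```text
t: 17.12
ee_pos: [589.0, 292.4, 172.8]
eef_rot: [2.437, 1.982, 0.001]
wrist_force: [-2.0, 0.1, 6.0]
width: 0.1
```

>>> send_rows([
  [0, 0, 0.1, 0, 0, 0, 1],
  [0, 0, 0.2, 0, 0, 0, 1],
  [0, 0, 0.25, 0, 0, 0, 1],
  [0, 0, 0.25, 0, 0, 0, 1],
])

```text
t: 17.45
ee_pos: [589.6, 292.5, 172.3]
eef_rot: [2.436, 1.982, 0.004]
wrist_force: [-4.4, -1.9, 15.1]
width: 0.3
```

The z stalled at 172.3 while the force rose to 15 N, well over the spring's 6.3 N, so the head is on its stop. Releasing upwards.

>>> send_rows([
  [0, 0, 0, 0, 0, 0, 1],
  [0, 0, -0.3, 0, 0, 0, 1],
  [0, 0, -0.6, 0, 0, 0, 1],
  [0, 0, -0.9, 0, 0, 0, 1],
  [0, 0, -1.2, 0, 0, 0, 1],
  [0, 0, -1.6, 0, 0, 0, 1],
  [0, 0, -2.2, 0, 0, 0, 1],
  [0, 0, -4, 0, 0, 0, 1],
  [0, 0, -7, 0, 0, 0, 1],
  [0, 0, -10, 0, 0, 0, 1],
  [0, 2.5, -12, 0, 0, 0, 1],
  [0, 4, -12, 0, 0, 0, 1],
])

```text
t: 18.45
ee_pos: [630.5, 284.8, 296.4]
eef_rot: [2.435, 1.982, 0.013]
wrist_force: [0.8, -0.0, -0.1]
width: 0.6
```

>>> send_rows([
  [0, 0, 0, 0, 0, 0, 1],
  [0, 0, 0, 0, 0, 0, 1],
  [0, 0, 0, 0, 0, 0, 1],
  [0, 0, 0, 0, 0, 0, 1],
])

```text
t: 18.78
ee_pos: [627.2, 284.1, 289.3]
eef_rot: [-2.437, -1.982, 0.002]
wrist_force: [0.4, -0.7, -0.1]
width: 0.1
```

```bash
python3 chk.py c2; python3 - <<'E'
from h import *
for n in("top","side"):
    im=get_image(n); save(im,n+"9.png"); old=pickle.load(open(n+".pkl","rb"))
    C=cloud(im); Z=C[...,2]; b=C[(im["z_map"]>0)&(Z>98)&(Z<109)&(np.hypot(C[...,0]-549,C[...,1]+294.5)<55)]
    if len(b)>10: print(n,"empty",cv2.minAreaRect(np.float32(b[:,:2])))
E
```

```text
18.7833 [627.2 284.1 289.3] [ 0.4 -0.7 -0.1] 0.12650354693153312
wrist 172 1100 [589.2 292.1] 12.2 [179.3 180.5 181.5]
wrist 150 487 [588.3 292.2] 14.9 [156.4 157.5 158.5]
wrist 104 5599 [588.4 292.2] 46.2 [110.8 111.8 113.4]
side 172 51 [588.5 291.6] 12.2 [174.6 180.8 182.9]
side 150 60 [590.7 289.4] 15.3 [151.1 158.1 160.4]
side 104 328 [590.8 289.5] 45.9 [108.9 112.5 114.8]
top empty ((549.0098266601562, -295.0582275390625), (66.00865173339844, 68.188232421875), 0.313504695892334)
side empty ((550.712646484375, -295.6331481933594), (66.63374328613281, 67.15666961669922), 0.03894554823637009)
```

View pics/side9.png

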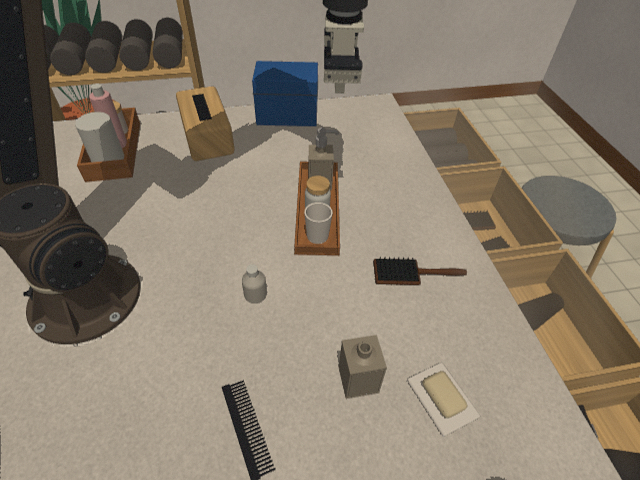

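View pics/c2.png

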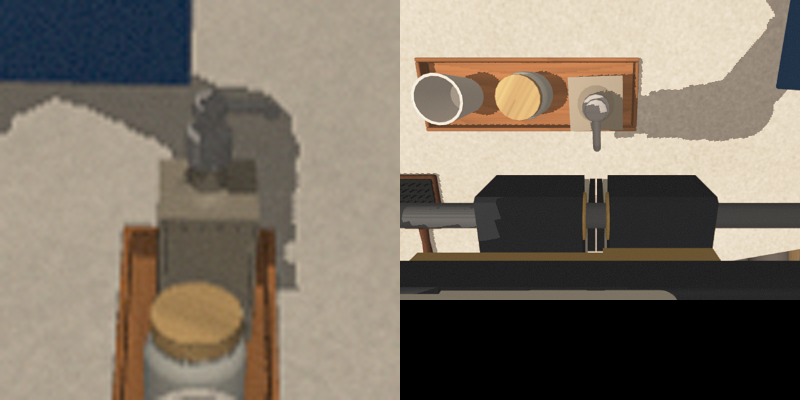

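The pump stands in the full bottle with its head up at 180.5. The empty bottle (363,365) hasn't moved, and everything else is in place with the arm clear.

```bash
python3 -c "
from cell import *
print(hand_in())"
```

```text
the job is handed in; nothing more can be done
None
```

I moved the pump from the empty bottle into the full one, primed it with one full press, and handed the job in at about 19 s of the 58 s allowed. The hand-in reports no verdict, so the checks below are my own measurements.

- **Seating:** the collar touched the rim at the height I expected. Its top measured 157.5 mm, and the rim at 135.4 mm plus the 22 mm collar is 157.4 mm, so it sits flush.
- **Priming:** I pressed the head down until it stopped moving, at 15 N against the spring's 6.3 N. It then sprang back to 180.5 mm, the same height as before the press.
- **Bottles:** by the cameras, both stand upright within about 1 mm of where they started.
- **Other things:** nothing else looked disturbed in the last side picture, and the arm ended well clear and touching nothing.

No check failed. The only disagreement was about 2 mm in places between the side and wrist cameras, which is within the stated calibration. I relied on the wrist view.

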